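# Set the ratchet and screw the book press down

## Task

The notebook in the small bench press has just been glued and must be pressed. The ratchet is set to unscrew: flip the reversing lever on top of it fully over to its other side, then work the handle back and forth, pulling it clockwise (seen from above) as often as needed, until the pressure plate is fully down on the notebook and the screw will turn no further. Leave the lever on the tightening side, and leave the notebook, the mug and the glue stick where they are.

Things in the scene. Friction and masses are not known exactly. Their poses are not given: they have to be found in the camera images.
- press: Grey iron book press, fixed on the desk: base 160 x 226 mm, two posts 190 mm apart on its y axis, crossbar 78 to 96 mm high. Origin: centre of the underside, on the vertical screw axis; z up. On the crossbar sits a flat ratchet: a steel toothed wheel 64 mm across on the screw, and a handle that swings about the screw axis and points to the press's -x at handle angle 0.
- ratchet_handle (a joint): Angle of the handle about the screw axis, rad, growing clockwise seen from above, 0 when it points along the press's -x. Stop pins limit it to -0.85 .. 0.85, so one stroke is not enough. Its own friction is 0.1 N m. Up to 0.27 rad of a stroke is lost before the ratchet (24 teeth) bites.
- grip_knob (a point): Point in the upright round black grip at the handle's end, 120 mm from the screw axis, 149 mm above the desk. The grip is 24 mm in diameter, from 121 to 176 mm height; fixed to the handle; take it from above. The screw turns with 0.35 N m, about 4 N here in all, more at the end stop.
- pawl_lever (a joint): Angle of the reversing lever relative to the handle, rad, growing clockwise seen from above; stays where put. Near -0.4 (end stop): the handle drives the screw anticlockwise and slips when swung clockwise. Near +0.4 (end stop): it drives the screw clockwise (tightening) and slips when swung anticlockwise. In between: drives neither way.
- lever_tab (a point): Mid-height centre of the upright tab on the dark reversing lever (on top of the ratchet, 130 to 137 mm high). Lever pivot: 55 mm from the screw axis towards the grip; the tab is 55 mm from the pivot, over the screw axis at lever angle 0. Tab: 14 mm along the lever, 12 mm across, 137 to 164 mm high. It goes 43 mm across on an arc about the pivot; 1.1 N moves it.
- press_screw (a joint): Angle of the screw with its toothed wheel, rad, growing clockwise as it tightens; 0 fully up, 2.4 end stop, where it turns no further. It stays where it is left. The plate comes down 6 mm a radian, touches the notebook at about 2.0 and compresses its sprung pad from there on.
- plate_center (a point): Underside centre of the pressure plate, 120 x 140 mm; 50 mm above the desk with the screw at 0, 35.6 mm when fully down.
- press_pad: Brown pad under the pressure plate, 114 x 134 x 5 mm, on springs; this is what presses on the notebook. Origin: centre of its underside.
- notebook: Purple ring-bound notebook, 210 x 152 mm, 11 mm thick at the covers, lying on the press's base under the plate. Origin: centre of its underside.
- mug: White mug, 92 mm across, 95 mm high, standing to the left of the press. Bystander. Origin: centre of its underside.
- glue_stick: Glue stick, 25 mm across, 88 mm high, standing to the left of the press. Bystander. Origin: centre of its underside.

How it is judged:
On the way, in this order (a step that is already met when the one before it is completed fails the run):
1. the reversing lever is flipped over to its tightening side while the plate is still up (value of joint pawl_lever above 0.3 rad and value of joint press_screw below 0.8 rad), for 0.2 s.
2. the plate is screwed down by the ratchet (value of joint press_screw above 2.2 rad), for 0.2 s.
At the end, for the whole second after the job is handed in: The screw stands within 0.2 rad of its end stop (above 2.2 rad), the pad presses on the notebook with more than 1.5 N, the reversing lever is on its tightening side (above 0.3 rad) and the handle is at rest (value of joint press_screw above 2.2 rad and value of joint pawl_lever above 0.3 rad and contact force between press_pad and notebook above 1.5 N and velocity of joint ratchet_handle between -0.05 and 0.05 rad/s); the robot touches nothing.
It fails at once if the mug or the glue stick is shifted by more than 30 mm (distance of any of mug, glue_stick from where it was at the start of the episode above 0.03 m).
It fails at once if the notebook is shifted by more than 15 mm (distance of notebook from where it was at the start of the episode above 0.015 m).
It also fails if it takes over 58 s, if anything falls off the work surface, if the arm or the gripper's body presses on something with over 40 N, if the wrist force passes 120 N, or if a joint passes its speed limit or range.

## Robot

A 6-joint arm with a two-finger parallel gripper is mounted at the origin on a cart in front of the work surface, level with it; the furniture and walls round the work are solid. World frame = base frame: x ahead of the robot, y to its left, z up, the work surface at z = 0. Lengths are in m, angles in rad, forces in N, time in s.
With the tool pointing down it reaches from about 0.375 to 0.9 m from the base axis. Payload 3.1 kg.
Tool frame: the origin (TCP) lies at the very end of the fingers, on their centre line; the grasp point (between the pads) lies 19 mm behind it; z points along the fingers, y is the line along which they close (so a half turn about z gives the same grasp; the last joint's range is limited). The gripper opens to 87 mm and grips with 3 to 60 N. Pads are 19 mm wide; open, the fingers measure 117 mm over their backs; the gripper's body (75 mm by 190 mm) begins 51 mm behind the grasp point.
Start: joints at [-1.405, 0.527, 1.433, -0, 1.181, -0.178], TCP at [0.211, -0.588, 0.223] pointing down, gripper open.
Joint ranges: [-3.08, 3.08], [-0.75, 2.2], [0.22, 2.44], [-1.43, 4.57], [0, 2.65], [-2.85, 2.85]. Speed limits (rad/s): [2.79, 2.79, 3.14, 3.14, 3.14, 3.14].

## Interface

Orientations are given as a 3x3 rotation matrix whose columns are the frame's x, y, z axes.
In Python, from cell import env, optics, look_for, pinpoint gives the robot as it stands. The module is installed in compiled form; this text tells all that it offers.
- The arm moves only by the tool apply_moves, never from a script. Its argument "deltas" is text: rows parted by semicolons, each of 5 numbers parted by spaces: the opening, from 0 (shut) to 1 (fully open), then the shift along the world's x, y, z in mm, then the turn about the world's z in rad. A call has 1 to 10 rows; each row shifts and turns the commanded pose from where the row before left it; what a row does not reach is not made up. A row lasts 1/12 s, in which the tool goes at most 41.7 mm and 7.16 degrees, less where a joint would pass 70% of its speed; a pose out of reach is approached as far as the arm can. A call with a gripper value outside its range is refused whole. The fingers move at their own pace and stop on an object; the grip force is fixed at half the most. Time passes only in rows, so rows that do not move let the fingers close. It gives the time, the measured TCP pose, the force, the opening and the grip force at its end, in the units of the state.
- env.read_state(): the state, without advancing time (a new reading comes with each control period).
- optics.get_image(name): name is "side" or "top"; returns (picture, depth): 384x512x3 uint8, blue, green, red; 384x512 float32, m along the optical axis (not along the pixel's ray), 0 where there is no reading.
- optics.calibration(name): a dict with "fx", "fy", "cx", "cy" (pixels), "eye" and "orientation" of the camera in the world. Camera axes: x right, y down, z forward; pixel columns grow to the right and rows downward; lengths in m; the calibration is good to about 2 mm. A picture is of the moment at which its call begins. calibration takes no time and is no camera call.
- env.hand_in(): hands the job in; it is judged then, once.
Trained networks look in the newest picture that a camera, given by its name, has taken for a name from the list of things; names that differ only in an ending like _2 or _b are one class to them, and where a whole thing is asked for, a point or a joint stands for the part that bears it (a point fixed in the world has none). Each returns a list of dicts, best first, with "conf" (0 to 1); they miss things now and then, are a little off and sometimes report something else, mostly with a low value. They report only what shows in the picture. A call takes as long as a camera call.
- look_for(camera, target): "box" ([left, top, width, height] in pixels, round what is visible of it).
- pinpoint(camera, target): "point" ([column, row] in pixels: a listed point, or the origin of a listed thing).
The state is a dict: "t": time; "joint_pos": joint angles; "joint_vel": joint speeds; "effort": joint torques, N m; "tcp_pos": TCP position; "tool_rot": TCP orientation; "ft_force": force on the tool from outside, world axes, zero at the start; "moment": the same for the moment, N m; "finger_gap": finger opening in m; "grip_force": force on a finger pad.
Only numpy, scipy, OpenCV 4.12 (cv2) and the standard library are available. Lean on these libraries where they do the work, as an engineer would, in place of code of your own. Each camera call takes 0.05 s, during which the arm holds its last target. There are 200 camera calls.

## Working session

There is one attempt and no reset: what is moved stays moved. The work goes in short steps, Python scripts to look and compute and a tool call to move; the robot and the scene stay as the last step left them, time stands still between calls to the robot, and variables do not carry over. Pictures are saved under pics/ and viewed, at most 10 in all, crops included, and the job is handed in when it is done.

Besides the shell and the picture viewer there is one more tool, called after ">>>" as name(argument=value, ...) on one line, values as JSON. apply_moves: Moves the arm, as the interface text tells. Its arguments: {"type":"object","properties":{"deltas":{"type":"string"}},"required":["deltas"]}

```bash
mkdir -p pics; cat > h.py <<'E'
import numpy as np, cv2
from cell import env, optics, look_for, pinpoint
def ray(cam,px):
    c=optics.calibration(cam); R=np.array(c["orientation"]); 
    return np.array(c["eye"]), R@np.array([(px[0]-c["cx"])/c["fx"],(px[1]-c["cy"])/c["fy"],1.])
def atz(cam,px,z):
    e,d=ray(cam,px); return e+d*(z-e[2])/d[2]
def proj(cam,p):
    c=optics.calibration(cam); q=np.array(c["orientation"]).T@(np.array(p)-np.array(c["eye"]))
    return [c["fx"]*q[0]/q[2]+c["cx"],c["fy"]*q[1]/q[2]+c["cy"]]
E
python3 - <<'E'
from h import *
np.set_printoptions(precision=4,suppress=True)
for cam in("top","side"):
    im,d=optics.get_image(cam); cv2.imwrite(f"pics/{cam}0.png",im)
    print(cam,np.array(optics.calibration(cam)["eye"]))
    for n,z in(("grip_knob",.149),("lever_tab",.1505),("press",0),("mug",0),("glue_stick",0),("notebook",.02)):
        for r in pinpoint(cam,n)[:2]: print(n,r["conf"],np.array(r["point"]),atz(cam,r["point"],z))
print(env.read_state()["t"])
E
```

```text
top [0.3661 0.007  1.3817]
grip_knob 0.83 [361.9 209. ] [ 0.4383 -0.2884  0.149 ]
grip_knob 0.73 [369.5 168. ] [ 0.5537 -0.309   0.149 ]
lever_tab 0.45 [372.1 171. ] [ 0.5452 -0.3159  0.1505]
press 0.72 [365.  177.1] [ 0.5472 -0.3332  0.    ]
mug 0.92 [176.1 208. ] [0.4329 0.253  0.    ]
glue_stick 0.69 [177.  210.5] [0.4253 0.2498 0.    ]
glue_stick 0.57 [212.2 193.1] [0.4827 0.1428 0.    ]
side [0.5081 0.8835 0.4672]
grip_knob 0.78 [276.4 152.7] [ 0.4281 -0.3127  0.149 ]
lever_tab 0.47 [239.9 150.1] [ 0.5451 -0.3282  0.1505]
press 0.66 [241.5 193.2] [ 0.538  -0.3326  0.    ]
mug 0.71 [284.3 296.8] [0.4354 0.2389 0.    ]
mug 0.35 [262.5 270.1] [0.477  0.1425 0.    ]
glue_stick 0.84 [262.  271.7] [0.4782 0.1491 0.    ]
notebook 0.84 [241.6 185.5] [ 0.5386 -0.3538  0.02  ]
0.7
```

```bash
sleep 1
python3 - <<'E'
import cv2
a=cv2.imread("pics/top0.png")[110:260,300:440]; b=cv2.imread("pics/side0.png")[100:230,170:330]
a=cv2.resize(a,(560,600),interpolation=cv2.INTER_CUBIC)
b=cv2.resize(b,(736,598),interpolation=cv2.INTER_CUBIC)
cv2.imwrite("pics/a.png",a);cv2.imwrite("pics/b.png",b)
E
```

```text
(no output)
```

View pics/a.png

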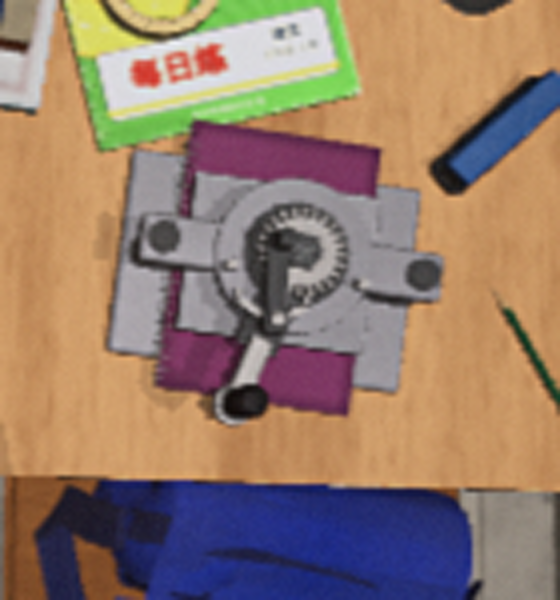

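View pics/b.png

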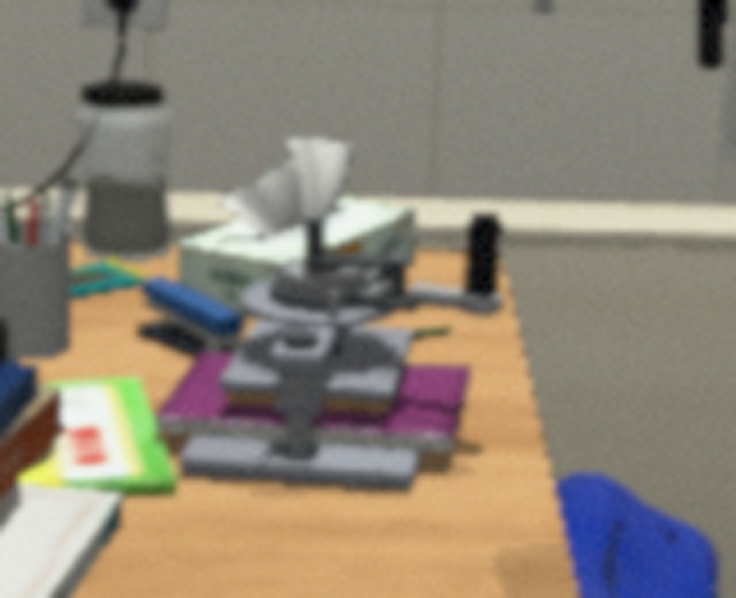

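The top crop shows the post bolts at px (341,169) and (406,179), the knob top at (361,210), the lever pivot at about (368,189) and the tab top at about (372,170). In the side crop, the knob is at about px (275,155) and the tab at about (238,152).

View pics/top0.png

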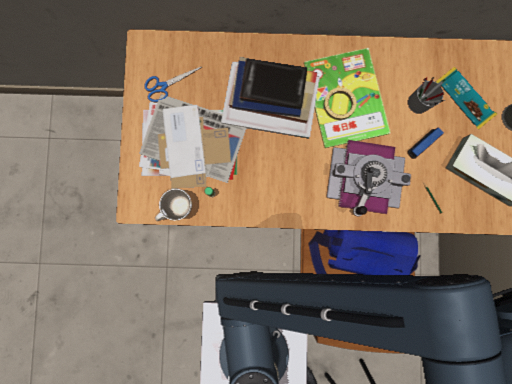

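```bash
python3 - <<'E'
from h import *
np.set_printoptions(precision=4,suppress=True)
L=atz("top",(300+163/4,110+237/4),.1);R=atz("top",(300+424/4,110+275/4),.1)
print("bolts",L,R,np.linalg.norm(L-R),(L+R)/2,"yaw",np.arctan2(-(L-R)[0],(L-R)[1]))
print("wheel",atz("top",(300+303/4,110+250/4),.11))
print("disc",atz("top",(300+295/4,110+250/4),.1))
print("knob top",atz("top",(300+243/4,110+401/4),.176))
print("pivot",atz("top",(300+273/4,110+315/4),.137),"tabtop",atz("top",(300+290/4,110+240/4),.164))
def tri(a,b):
    (e1,d1),(e2,d2)=ray("top",a),ray("side",b)
    s=np.linalg.lstsq(np.c_[d1,-d2],e2-e1,rcond=None)[0]; return (e1+s[0]*d1+e2+s[1]*d2)/2, np.linalg.norm(e1+s[0]*d1-e2-s[1]*d2)
print("knob",tri((361.9,209),(276.4,152.7)),"tab",tri((372.1,171),(239.9,150.1)))
c=optics.calibration("top");im,d=optics.get_image("top")
s=env.read_state();print(s["tool_rot"],s["t"],s["ft_force"])
E
```

```text
bolts [ 0.555  -0.2379  0.1   ] [ 0.5328 -0.4277  0.1   ] 0.19105009409396603 [ 0.5439 -0.3328  0.1   ] yaw -0.11621020946375428
wheel [ 0.5471 -0.3371  0.11  ]
disc [ 0.5483 -0.3339  0.1   ]
knob top [ 0.4332 -0.2789  0.176 ]
pivot [ 0.4965 -0.3088  0.137 ] tabtop [ 0.5461 -0.3134  0.164 ]
knob (array([ 0.4338, -0.2862,  0.1564]), np.float64(0.008024025841145015)) tab (array([ 0.5447, -0.315 ,  0.154 ]), np.float64(2.245783101192186e-05))
[[ 0.9412  0.338   0.    ]
 [ 0.338  -0.9412 -0.0001]
 [-0.      0.0001 -1.    ]] 0.75 [ 0.1954  0.1312 -0.6881]
```

The screw axis is at about (0.545, -0.334), the handle at about +0.31 rad and the lever at about -0.37. The tab at (0.5455, -0.314) has to be pushed towards -y. I'll approach from its +y side with the fingers shut.

>>> apply_moves(deltas="0 10 10 30 -0.08;0 28 26 10 -0.08;0 28 26 0 -0.08;0 28 26 0 -0.08;0 28 26 0 -0.08;0 28 26 0 -0.08;0 28 26 0 -0.08;0 28 26 0 -0.08;0 28 26 0 -0.08;0 28 26 0 -0.05")

```text
t: 1.58
tcp_pos: [0.4744, -0.3427, 0.2628]
tool_rot: [[0.909, -0.416, 0.0], [-0.416, -0.909, -0.0], [0.0, 0.0, -1.0]]
ft_force: [0.4, -1.0, -0.6]
finger_gap: 0.0285
grip_force: 0.0
```

>>> apply_moves(deltas="0 28 26 0 0;0 28 26 0 0;0 18 18 0 0;0 0 0 0 0;0 0 0 0 0")

```text
t: 2.0
tcp_pos: [0.548, -0.2729, 0.2624]
tool_rot: [[0.912, -0.41, -0.0], [-0.41, -0.912, -0.0], [-0.0, 0.0, -1.0]]
ft_force: [0.4, -0.5, 1.2]
finger_gap: 0.0018
grip_force: 0.0
```

Tracking is exact, so I'll descend to z = 0.145 and push gently.

>>> apply_moves(deltas="0 0 0 -30 0;0 0 0 -30 0;0 0 0 -30 0;0 0 0 -27 0;0 0 0 0 0;0 0 -8 0 0;0 0 -8 0 0;0 0 -6 0 0;0 0 0 0 0")

```text
t: 2.75
tcp_pos: [0.5483, -0.2993, 0.1478]
tool_rot: [[0.91, -0.414, 0.004], [-0.414, -0.91, -0.004], [0.005, 0.002, -1.0]]
ft_force: [0.3, -0.2, -0.0]
finger_gap: 0.0003
grip_force: 0.0
```

>>> apply_moves(deltas="0 0 -6 0 -0.05;0 -1 -6 0 -0.05;0 -1 -6 0 -0.05;0 -1 -6 0 -0.05;0 -2 -6 0 -0.05;0 -2 -5 0 -0.05;0 0 0 0 0")

```text
t: 3.33
tcp_pos: [0.5405, -0.3325, 0.147]
tool_rot: [[0.747, -0.665, 0.002], [-0.665, -0.747, -0.002], [0.003, 0.0, -1.0]]
ft_force: [0.1, -0.2, 0.2]
finger_gap: 0.0006
grip_force: 0.0
```

```bash
python3 - <<'E'
from h import *
for c,(y,x,h,w) in(("top",(110,300,120,120)),("side",(100,180,120,120))):
    im,d=optics.get_image(c); a=im[y:y+h,x:x+w]; globals()[c]=cv2.resize(a,(400,400),interpolation=cv2.INTER_CUBIC)
    for n in("grip_knob","lever_tab"): print(c,n,[(r["conf"],r["point"],atz(c,r["point"],.15)) for r in pinpoint(c,n)[:2]])
cv2.imwrite("pics/c1.png",np.hstack([top,side]))
E
```

```text
top grip_knob []
top lever_tab []
side grip_knob [(0.81, [274.1, 154.4], array([ 0.43667027, -0.28764645,  0.15      ]))]
side lever_tab [(0.54, [243.1, 146.8], array([ 0.53601413, -0.37441538,  0.15      ]))]
```

View pics/c1.png

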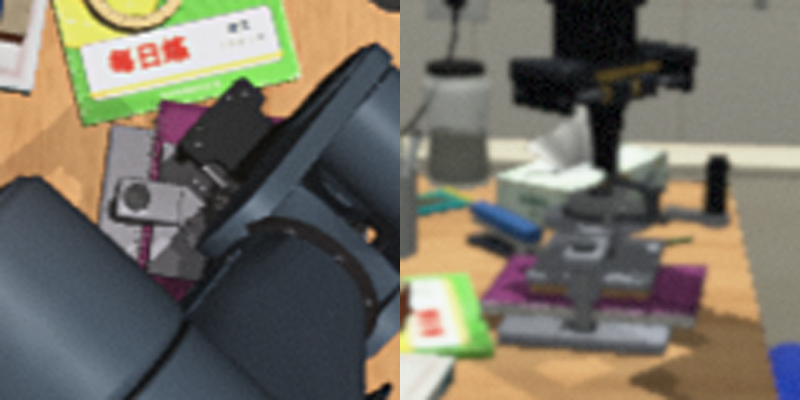

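The fingers and arm hide the tab, and the knob hasn't moved (side px (274,154)). I'll push on gently until a force shows the end stop.

>>> apply_moves(deltas="0 -2 -2 0 0;0 -2 -2 0 0;0 0 0 0 0")

```text
t: 3.88
tcp_pos: [0.5382, -0.3337, 0.1458]
tool_rot: [[0.748, -0.664, 0.005], [-0.664, -0.748, 0.003], [0.002, -0.005, -1.0]]
ft_force: [4.5, 5.3, 0.8]
finger_gap: 0.0003
grip_force: 3.5
```

>>> apply_moves(deltas="0 -2 -2 0 0;0 -2 -2 0 0;0 0 0 0 0")

```text
t: 4.13
tcp_pos: [0.5377, -0.3342, 0.146]
tool_rot: [[0.747, -0.665, 0.012], [-0.665, -0.746, 0.008], [0.003, -0.014, -1.0]]
ft_force: [15.1, 12.9, 0.0]
finger_gap: 0.0005
grip_force: 9.7
```

The end stop shows a firm reaction of about 20 N. I'll back off, lift, and swing clear to verify.

>>> apply_moves(deltas="0 8 8 0 0;0 4 4 0 0;0 0 0 35 0.05;0 0 0 35 0.05;0 -10 10 30 0.05;0 -15 35 0 0.05;0 -15 37 0 0.05;0 -15 37 0 0.05;0 -15 37 0 0;0 -15 37 0 0")

```text
t: 4.97
tcp_pos: [0.4578, -0.1332, 0.2456]
tool_rot: [[0.911, -0.413, -0.001], [-0.413, -0.911, -0.001], [-0.0, 0.001, -1.0]]
ft_force: [0.5, 1.0, 0.3]
finger_gap: 0.0004
grip_force: 0.0
```

```bash
cat > look.py <<'E'
import sys
from h import *
for c,(y,x,h,w) in(("top",(110,300,120,120)),("side",(100,180,120,120))):
    im,d=optics.get_image(c); a=im[y:y+h,x:x+w]; globals()[c]=cv2.resize(a,(400,400),interpolation=cv2.INTER_CUBIC)
    for n in("grip_knob","lever_tab"): print(c,n,[(r["conf"],r["point"],atz(c,r["point"],.15).round(4)) for r in pinpoint(c,n)[:2]])
cv2.imwrite(sys.argv[1],np.hstack([top,side]))
E
python3 look.py pics/c2.png
```

```text
top grip_knob [(0.82, [362.6, 207.2], array([ 0.4433, -0.2901,  0.15  ]))]
top lever_tab [(0.72, [382.3, 177.2], array([ 0.5287, -0.3446,  0.15  ]))]
side grip_knob [(0.68, [276.6, 152.3], array([ 0.4274, -0.3139,  0.15  ]))]
side lever_tab []
```

View pics/c2.png

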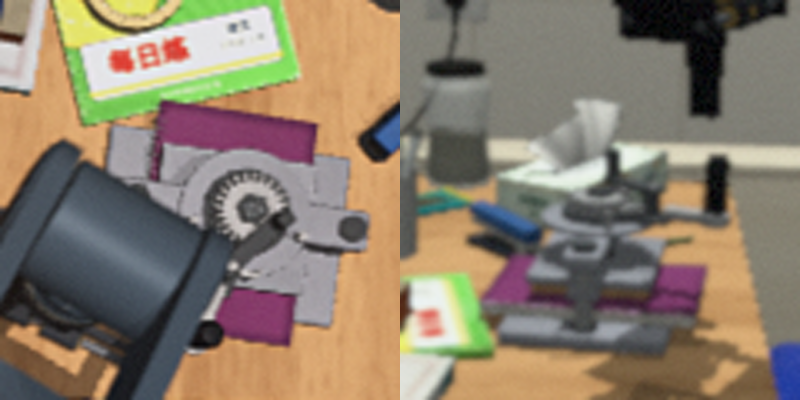

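The lever is now on the tightening side, with the tab at px (382,177). The knob top is at px (362,210), which puts it at about (0.434, -0.283). Next I'll cage the knob.

>>> apply_moves(deltas="0.65 -4 -25 0 0;0.65 -4 -25 0 0;0.65 -4 -25 0 0;0.65 -4 -25 0 0;0.65 -4 -25 0 0;0.65 -4 -25 0 0;0.65 0 0 -10 0;0.65 0 0 -25 0;0.65 0 0 -25 0;0.65 0 0 -25 0")

```text
t: 6.1
tcp_pos: [0.4354, -0.2858, 0.1594]
tool_rot: [[0.91, -0.414, 0.001], [-0.414, -0.91, -0.001], [0.001, 0.001, -1.0]]
ft_force: [-0.8, 0.1, -0.1]
finger_gap: 0.0538
grip_force: 0.0
```

>>> apply_moves(deltas="0.65 0 0 -28 0;0.3 0 0 0 0;0.3 0 0 0 0;0.3 0 0 0 0;0.3 0 0 0 0")

```text
t: 6.52
tcp_pos: [0.4363, -0.2854, 0.134]
tool_rot: [[0.911, -0.413, 0.002], [-0.413, -0.911, -0.003], [0.003, 0.001, -1.0]]
ft_force: [-0.2, -0.3, -0.1]
finger_gap: 0.0373
grip_force: 0.0
```

```bash
python3 - <<'E'
import numpy as np
C=np.array([545.5,-335.]);p=np.deg2rad(180-6.65)
# psi: handle angle ; knob pos
f=lambda a:C+121*np.array([np.cos(p-a),np.sin(p-a)])
print("cur",f(.31))
def path(a0,a1,n):
    q=np.array([f(a) for a in np.linspace(a0,a1,n+1)]); print(a0,a1,";".join(f"0.3 {d[0]:.0f} {d[1]:.0f} 0 {-(a1-a0)/n:.3f}" for d in np.diff(q,axis=0)),(q[-1]-q[0]).round(1))
path(.31,-.8,12);path(-.8,.8,18);path(.8,-.8,18)
E
```

```text
cur [ 435.31747929 -284.99187935]
0.31 -0.8 0.3 -4 -10 0 0.093;0.3 -3 -11 0 0.093;0.3 -2 -11 0 0.093;0.3 -1 -11 0 0.093;0.3 -0 -11 0 0.093;0.3 1 -11 0 0.093;0.3 2 -11 0 0.093;0.3 3 -11 0 0.093;0.3 4 -10 0 0.093;0.3 5 -10 0 0.093;0.3 6 -10 0 0.093;0.3 7 -9 0 0.093 [  16.4 -126.5]
-0.8 0.8 0.3 -6 9 0 -0.089;0.3 -6 9 0 -0.089;0.3 -5 10 0 -0.089;0.3 -4 10 0 -0.089;0.3 -3 10 0 -0.089;0.3 -2 11 0 -0.089;0.3 -1 11 0 -0.089;0.3 -0 11 0 -0.089;0.3 1 11 0 -0.089;0.3 2 11 0 -0.089;0.3 3 10 0 -0.089;0.3 4 10 0 -0.089;0.3 4 10 0 -0.089;0.3 5 9 0 -0.089;0.3 6 9 0 -0.089;0.3 7 8 0 -0.089;0.3 8 8 0 -0.089;0.3 8 7 0 -0.089 [ 20.1 172.4]
0.8 -0.8 0.3 -8 -7 0 0.089;0.3 -8 -8 0 0.089;0.3 -7 -8 0 0.089;0.3 -6 -9 0 0.089;0.3 -5 -9 0 0.089;0.3 -4 -10 0 0.089;0.3 -4 -10 0 0.089;0.3 -3 -10 0 0.089;0.3 -2 -11 0 0.089;0.3 -1 -11 0 0.089;0.3 0 -11 0 0.089;0.3 1 -11 0 0.089;0.3 2 -11 0 0.089;0.3 3 -10 0 0.089;0.3 4 -10 0 0.089;0.3 5 -10 0 0.089;0.3 6 -9 0 0.089;0.3 6 -9 0 0.089 [ -20.1 -172.4]
```

>>> apply_moves(deltas="0.3 -4 -10 0 0.09;0.3 -3 -11 0 0.09;0.3 -2 -11 0 0.09;0.3 -1 -11 0 0.09;0.3 0 -11 0 0.09;0.3 1 -11 0 0.09;0.3 2 -11 0 0.09;0.3 3 -11 0 0.09;0.3 0 0 0 0")

```text
t: 7.27
tcp_pos: [0.4328, -0.3743, 0.1346]
tool_rot: [[0.957, 0.291, 0.004], [0.291, -0.957, -0.005], [0.002, 0.006, -1.0]]
ft_force: [0.3, 0.4, 0.4]
finger_gap: 0.0262
grip_force: 0.0
```

>>> apply_moves(deltas="0.3 4 -10 0 0.1;0.3 5 -10 0 0.1;0.3 6 -10 0 0.1;0.3 7 -9 0 0.1;0.3 0 0 0 0")

```text
t: 7.68
tcp_pos: [0.4549, -0.4121, 0.1341]
tool_rot: [[0.769, 0.64, 0.003], [0.64, -0.769, -0.004], [-0.0, 0.005, -1.0]]
ft_force: [0.1, -0.7, 0.5]
finger_gap: 0.0258
grip_force: 0.0
```

>>> apply_moves(deltas="0.3 -7 9 0 -0.09;0.3 -6 9 0 -0.09;0.3 -5 10 0 -0.09;0.3 -4 10 0 -0.09;0.3 -3 10 0 -0.09;0.3 -2 11 0 -0.09;0.3 -1 11 0 -0.09;0.3 0 11 0 -0.09;0.3 1 11 0 -0.09")

```text
t: 8.43
tcp_pos: [0.4253, -0.319, 0.1337]
tool_rot: [[0.992, -0.123, -0.001], [-0.123, -0.992, -0.004], [0.0, 0.004, -1.0]]
ft_force: [-3.3, -3.9, 0.1]
finger_gap: 0.0261
grip_force: 2.2
```

>>> apply_moves(deltas="0.3 2 11 0 -0.09;0.3 3 10 0 -0.09;0.3 4 10 0 -0.09;0.3 4 10 0 -0.09;0.3 5 9 0 -0.09;0.3 6 9 0 -0.09;0.3 7 8 0 -0.09;0.3 8 8 0 -0.09;0.3 8 7 0 -0.09")

```text
t: 9.18
tcp_pos: [0.4723, -0.2359, 0.1336]
tool_rot: [[0.595, -0.803, -0.001], [-0.803, -0.595, -0.002], [0.001, 0.002, -1.0]]
ft_force: [-2.7, -3.1, -0.1]
finger_gap: 0.0256
grip_force: 1.9
```

```bash
python3 look.py pics/c3.png; python3 -c "
from h import *
print(env.read_state()['ft_force'])
for c in('top','side'):
  for n in('plate_center','press_pad'): print(c,n,[(r['conf'],r['point']) for r in pinpoint(c,n)[:2]], look_for(c,n)[:1])"
```

```text
top grip_knob []
top lever_tab []
side grip_knob [(0.87, [264.1, 155.5], array([ 0.4684, -0.2718,  0.15  ]))]
side lever_tab [(0.51, [246.9, 149.2], array([ 0.5228, -0.3439,  0.15  ]))]
[-0.71796033  0.17567978  0.60017073]
top plate_center [] [{'box': [205.9, 186.6, 8.9, 5.8], 'conf': 0.64}]
top press_pad [] [{'box': [376.1, 168.5, 14.0, 5.5], 'conf': 0.7}]
side plate_center [(0.93, [234.9, 186.4])] [{'box': [218.9, 174.8, 39.4, 17.3], 'conf': 0.74}]
side press_pad [(0.4, [241.6, 185.6])] [{'box': [247.0, 190.7, 2.1, 0.3], 'conf': 0.45}]
```

View pics/c3.png

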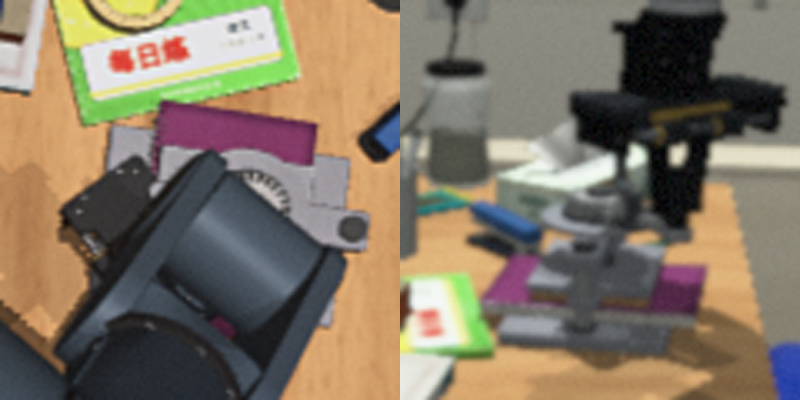

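The screw turned with about 4 N of resistance and the plate sits lower. Next is the return stroke.

>>> apply_moves(deltas="0.3 -8 -7 0 0.09;0.3 -8 -8 0 0.09;0.3 -7 -8 0 0.09;0.3 -6 -9 0 0.09;0.3 -5 -9 0 0.09;0.3 -4 -10 0 0.09;0.3 -4 -10 0 0.09;0.3 -3 -10 0 0.09;0.3 -2 -11 0 0.09")

```text
t: 10.63
tcp_pos: [0.4264, -0.3181, 0.1325]
tool_rot: [[0.994, -0.111, 0.001], [-0.111, -0.994, 0.001], [0.001, -0.001, -1.0]]
ft_force: [2.2, 1.6, -0.3]
finger_gap: 0.0264
grip_force: 0.5
```

>>> apply_moves(deltas="0.3 -1 -11 0 0.09;0.3 0 -11 0 0.09;0.3 1 -11 0 0.09;0.3 2 -11 0 0.09;0.3 3 -10 0 0.09;0.3 4 -10 0 0.09;0.3 5 -10 0 0.09;0.3 6 -9 0 0.09;0.3 7 -9 0 0.09;0.3 0 0 0 0")

```text
t: 11.47
tcp_pos: [0.4546, -0.4123, 0.1325]
tool_rot: [[0.768, 0.641, 0.002], [0.641, -0.768, -0.002], [0.0, 0.003, -1.0]]
ft_force: [0.3, -0.6, -0.1]
finger_gap: 0.0261
grip_force: 0.0
```

>>> apply_moves(deltas="0.3 -7 9 0 -0.09;0.3 -6 9 0 -0.09;0.3 -5 10 0 -0.09;0.3 -4 10 0 -0.09;0.3 -3 10 0 -0.09;0.3 -2 11 0 -0.09")

```text
t: 11.97
tcp_pos: [0.4259, -0.3528, 0.1328]
tool_rot: [[0.989, 0.147, 0.001], [0.147, -0.989, -0.004], [-0.0, 0.005, -1.0]]
ft_force: [-2.7, -4.8, -0.8]
finger_gap: 0.0262
grip_force: 2.2
```

>>> apply_moves(deltas="0.3 -1 11 0 -0.09;0.3 0 11 0 -0.09;0.3 1 11 0 -0.09")

```text
t: 12.22
tcp_pos: [0.4252, -0.319, 0.1328]
tool_rot: [[0.993, -0.121, -0.001], [-0.121, -0.993, -0.003], [-0.001, 0.003, -1.0]]
ft_force: [-2.9, -4.1, 0.4]
finger_gap: 0.0261
grip_force: 2.2
```

>>> apply_moves(deltas="0.3 2 11 0 -0.09;0.3 3 10 0 -0.09;0.3 4 10 0 -0.09")

```text
t: 12.47
tcp_pos: [0.4332, -0.2878, 0.1326]
tool_rot: [[0.925, -0.381, -0.004], [-0.381, -0.925, -0.003], [-0.003, 0.004, -1.0]]
ft_force: [-9.9, -10.9, -0.9]
finger_gap: 0.0262
grip_force: 6.6
```

>>> apply_moves(deltas="0.3 4 10 0 -0.09;0.3 5 9 0 -0.09")

```text
t: 12.63
tcp_pos: [0.4407, -0.2728, 0.1326]
tool_rot: [[0.844, -0.536, -0.007], [-0.536, -0.844, -0.01], [-0.001, 0.013, -1.0]]
ft_force: [-18.1, -21.9, -3.4]
finger_gap: 0.0264
grip_force: 13.9
```

>>> apply_moves(deltas="0.3 6 9 0 -0.09;0.3 0 0 0 0")

```text
t: 12.8
tcp_pos: [0.4457, -0.2646, 0.1325]
tool_rot: [[0.795, -0.607, -0.01], [-0.607, -0.794, -0.012], [-0.001, 0.015, -1.0]]
ft_force: [-18.4, -22.3, -1.1]
finger_gap: 0.0265
grip_force: 14.5
```

>>> apply_moves(deltas="0.3 3 4 0 -0.04;0.3 0 0 0 0;0.3 0 0 0 0")

```text
t: 13.05
tcp_pos: [0.4477, -0.2619, 0.1325]
tool_rot: [[0.771, -0.637, -0.011], [-0.637, -0.77, -0.012], [-0.001, 0.016, -1.0]]
ft_force: [-20.1, -23.3, -1.1]
finger_gap: 0.0263
grip_force: 15.3
```

>>> apply_moves(deltas="0.3 3 4 0 -0.04;0.3 0 0 0 0;0.3 0 0 0 0")

```text
t: 13.3
tcp_pos: [0.4502, -0.2587, 0.1324]
tool_rot: [[0.745, -0.667, -0.012], [-0.667, -0.745, -0.013], [-0.0, 0.018, -1.0]]
ft_force: [-21.8, -25.8, -1.6]
finger_gap: 0.0265
grip_force: 16.7
```

```bash
python3 look.py pics/c4.png; python3 -c "
from h import *
for n in('plate_center','press_pad'): print(n,[(r['conf'],r['point']) for r in pinpoint('side',n)[:2]], look_for('side',n)[:1])"
```

```text
top grip_knob []
top lever_tab []
side grip_knob [(0.7, [271.2, 155.2], array([ 0.4462, -0.2774,  0.15  ]))]
side lever_tab [(0.45, [246.0, 148.6], array([ 0.5259, -0.3514,  0.15  ]))]
plate_center [(0.6, [236.9, 183.8])] [{'box': [216.3, 174.8, 44.3, 17.6], 'conf': 0.94}]
press_pad [(0.57, [239.8, 183.7])] [{'box': [230.8, 144.8, 44.2, 28.6], 'conf': 0.66}]
```

View pics/c4.png

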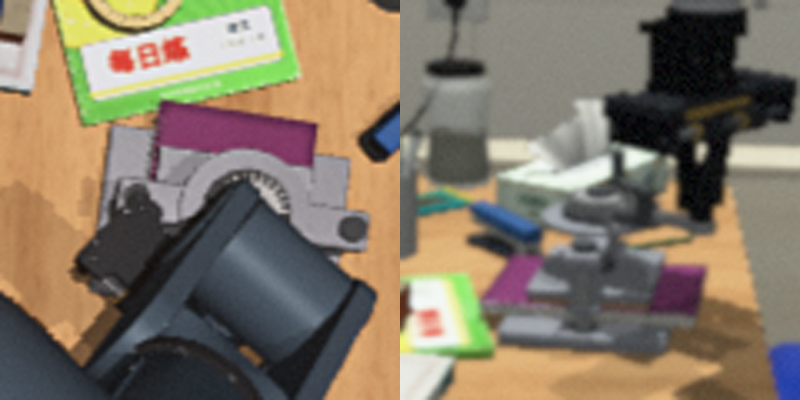

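Resistance rose to about 34 N at handle +0.56. To confirm the end stop, I'll take a short back-stroke and pull again: if the screw is at its stop, the pull should bite and go stiff straight away.

>>> apply_moves(deltas="0.3 -3 -4 0 0.04;0.3 -3 -4 0 0.04;0.3 -6 -9 0 0.09;0.3 -5 -9 0 0.09;0.3 -4 -10 0 0.09;0.3 0 0 0 0")

```text
t: 14.3
tcp_pos: [0.4333, -0.2898, 0.1326]
tool_rot: [[0.926, -0.376, -0.002], [-0.376, -0.926, -0.002], [-0.001, 0.003, -1.0]]
ft_force: [-4.8, -5.1, 0.1]
finger_gap: 0.0261
grip_force: 3.8
```

>>> apply_moves(deltas="0.3 -4 -10 0 0.09;0.3 -3 -10 0 0.09;0.3 -2 -11 0 0.09;0.3 -1 -11 0 0.09;0.3 0 -11 0 0.09;0.3 0 0 0 0")

```text
t: 14.8
tcp_pos: [0.4256, -0.3419, 0.1327]
tool_rot: [[0.998, 0.063, 0.002], [0.063, -0.998, -0.002], [0.001, 0.002, -1.0]]
ft_force: [1.0, 0.5, -0.9]
finger_gap: 0.026
grip_force: 0.0
```

>>> apply_moves(deltas="0.3 0 11 0 -0.09;0.3 1 11 0 -0.09;0.3 0 0 0 0")

```text
t: 15.05
tcp_pos: [0.4262, -0.3191, 0.1328]
tool_rot: [[0.993, -0.12, 0.0], [-0.12, -0.993, -0.005], [0.001, 0.005, -1.0]]
ft_force: [-2.0, -7.2, -4.5]
finger_gap: 0.0261
grip_force: 3.8
```

>>> apply_moves(deltas="0.3 2 11 0 -0.09;0.3 0 0 0 0;0.3 0 0 0 0")

```text
t: 15.3
tcp_pos: [0.4276, -0.3114, 0.1328]
tool_rot: [[0.979, -0.205, -0.001], [-0.205, -0.979, -0.01], [0.001, 0.01, -1.0]]
ft_force: [-6.5, -13.0, -4.4]
finger_gap: 0.0265
grip_force: 6.9
```

>>> apply_moves(deltas="0.3 3 11 0 -0.09;0.3 0 0 0 0;0.3 0 0 0 0")

```text
t: 15.55
tcp_pos: [0.4297, -0.3025, 0.1328]
tool_rot: [[0.957, -0.291, -0.003], [-0.291, -0.957, -0.013], [0.001, 0.013, -1.0]]
ft_force: [-10.6, -19.1, -5.1]
finger_gap: 0.0263
grip_force: 10.4
```

>>> apply_moves(deltas="0.3 3 8 0 -0.06;0.3 0 0 0 0;0.3 0 0 0 0")

```text
t: 15.8
tcp_pos: [0.4315, -0.2958, 0.1327]
tool_rot: [[0.938, -0.347, -0.005], [-0.347, -0.938, -0.015], [0.001, 0.015, -1.0]]
ft_force: [-14.3, -23.6, -5.1]
finger_gap: 0.0267
grip_force: 13.3
```

It bit at once and the resistance is elastic: force falls on release and repeats one tooth earlier, so the screw is at its end stop. Now I'll ease off, open and lift away.

>>> apply_moves(deltas="0.3 -3 -8 0 0.06;0.3 -3 -11 0 0.09;0.3 -2 -11 0 0.09;0.3 -1 -8 0 0.05;0.3 0 0 0 0")

```text
t: 16.22
tcp_pos: [0.4252, -0.3272, 0.1326]
tool_rot: [[0.998, -0.07, 0.001], [-0.07, -0.998, -0.001], [0.001, 0.001, -1.0]]
ft_force: [-0.7, 0.1, -0.3]
finger_gap: 0.0262
grip_force: 0.4
```

>>> apply_moves(deltas="0.7 0 0 0 0;0.7 0 0 0 0;0.7 0 0 0 0;0.7 0 0 0 0;0.7 0 0 25 0;0.7 0 0 30 0;0.7 0 0 30 0;0.7 0 0 30 0")

```text
t: 16.88
tcp_pos: [0.425, -0.3251, 0.2485]
tool_rot: [[0.998, -0.065, -0.001], [-0.065, -0.998, 0.001], [-0.001, -0.001, -1.0]]
ft_force: [0.7, -0.0, -0.5]
finger_gap: 0.0599
grip_force: 0.0
```

>>> apply_moves(deltas="0.7 -5 35 0 0;0.7 -5 35 0 0;0.7 -5 35 0 0;0.7 -5 35 0 0;0.7 -5 35 0 0;0.7 0 35 0 0;0.7 0 0 0 0")

```text
t: 17.47
tcp_pos: [0.3973, -0.1095, 0.2471]
tool_rot: [[0.998, -0.061, -0.004], [-0.061, -0.998, 0.005], [-0.004, -0.005, -1.0]]
ft_force: [-0.1, 0.1, 0.3]
finger_gap: 0.0608
grip_force: 0.0
```

```bash
python3 look.py pics/c5.png; python3 -c "
from h import *
print(env.read_state()['t'],[(r['conf'],r['point']) for r in pinpoint('side','plate_center')[:2]])"
```

```text
top grip_knob [(0.78, [377.0, 212.8], array([ 0.4289, -0.3301,  0.15  ])), (0.18, [178.1, 208.8], array([0.4236, 0.2206, 0.15  ]))]
top lever_tab [(0.76, [390.6, 173.5], array([ 0.5398, -0.3677,  0.15  ]))]
side grip_knob [(0.68, [276.6, 151.4], array([ 0.4268, -0.3252,  0.15  ]))]
side lever_tab [(0.56, [242.3, 148.4], array([ 0.5381, -0.3528,  0.15  ]))]
17.7667 [(0.89, [238.8, 185.4])]
```

View pics/c5.png

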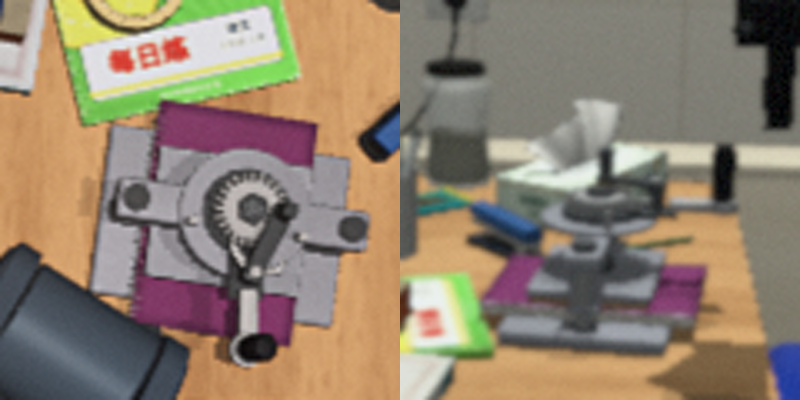

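The lever is on the tightening side (tab at px (391,174)), the plate is down on the notebook, and the gripper is clear of everything.

```bash
python3 -c "
from cell import env
print(env.hand_in())"
```

```text
the job is handed in; nothing more can be done
None
```

I flipped the lever to its tightening side, screwed the plate down onto the notebook until the handle met firm, springy resistance like an end stop, and handed the job in with the gripper clear at about 18 s; no verdict came back.

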